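# Lever the snapped-on filter cover off its catches

### The arm

A 6-joint arm with a two-finger parallel gripper is mounted at the origin on the work surface. World frame = base frame: x ahead of the robot, y to its left, z up, the work surface at z = 0. Lengths are in m, angles in rad, forces in N, time in s.
With the tool pointing down it reaches from about 0.3 to 0.875 m from the base axis. Payload 4.2 kg.
Tool frame: the origin (TCP) lies at the very end of the fingers, on their centre line; the grasp point (between the pads) lies 19 mm behind it; z points along the fingers, y is the line along which they close (so a half turn about z gives the same grasp; the last joint's range is limited). The gripper opens to 85 mm and grips with 20 to 120 N. Pads are 22 mm wide; open, the fingers measure 114 mm over their backs; the gripper's body (76 mm by 85 mm) begins 54 mm behind the grasp point. The pads swing forward as they close: fully open they stand 13 mm farther back than shut.
Start: joints at [-1.316, 0.32, 1.565, -0, 1.257, -0.02], TCP at [0.156, -0.553, 0.231] pointing down, gripper open.
Joint ranges: [-3.11, 3.11], [-0.84, 2.01], [0.21, 2.61], [-1.34, 4.49], [0.05, 2.63], [-2.56, 2.56]. Speed limits (rad/s): [2.57, 2.57, 3.14, 3.14, 3.14, 3.14].

### API

Orientations are given as a rotation vector (axis times angle).
In Python, from station import r gives the robot as it stands.
- The arm moves only by the tool drive_tool, never from a script. Its arguments are lists of equal length, an entry for each row: "offset": the shift along the tool's x, y, z in mm, a list of three; "turn": the turn, a rotation vector about the tool's x, y, z in degrees, a list of three; "grip": the opening, from 0 (shut) to 1 (fully open). A call has 1 to 20 rows; each row shifts and turns the commanded pose from where the row before left it, along the tool's axes as they then stand; what a row does not reach is not made up. A row lasts 1/10 s, in which the tool goes at most 50 mm and 8.59 degrees, less where a joint would pass 70% of its speed; a pose out of reach is approached as far as the arm can. A call is refused whole if a number of a shift passes 50 or a number of a turn 8.59, either way. A call with a gripper value outside its range is refused whole. The fingers move at their own pace and stop on an object; "squeeze" is the grip in N (left out, the last holds). Time passes only in rows, so rows that do not move let the fingers close. It gives the time, the measured TCP pose, the force, the opening and the grip force at its end, in the units of the state.
- r.state(): the state, without advancing time (a new reading comes with each control period).
- r.read_camera(name): name is "scene" or "side" or "wrist"; returns (picture, depth): 480x640x3 uint8, red, green, blue; 480x640 float32, m along the optical axis (not along the pixel's ray), 0 where there is no reading.
- r.camera_model(name): a dict with "camera_matrix" (3x3 intrinsics, pixels), "R" (3x3) and "t" (3): a world point X has camera coordinates R X + t. Camera axes: x right, y down, z forward; pixel columns grow to the right and rows downward; lengths in m; the calibration is good to about 2 mm. A picture is of the moment at which its call begins: read the wrist's pose just before it. camera_model takes no time and is no camera call; for the wrist camera it gives the pose at the moment of the call.
- r.hand_in(): hands the job in; it is judged then, once.
The state is a dict: "time_s": time; "joint_positions": joint angles; "joint_velocities": joint speeds; "effort": joint torques, N m; "tcp_pos": TCP position; "tool_rot": TCP orientation; "force": force on the tool from outside, world axes, zero at the start; "torque": the same for the moment, N m; "gripper_width": finger opening in m; "gripper_force": force on a finger pad.
Only numpy, scipy, OpenCV 4.12 (cv2) and the standard library are available. Lean on these libraries where they do the work, as an engineer would, in place of code of your own. Each camera call takes 0.05 s, during which the arm holds its last target. There are 200 camera calls.

### The job

The dust filter in the lathe's control console needs changing. With the flat pry bar, lever the lower edge of the dark clip-on filter cover up until it pops off its catches, leaving the cover sitting loose in its place on the console; do not pull at the cover with the fingers. Then lay the bar flat back on the rubber mat, and leave the other things on the bench where they are.

Things in the scene. Friction and masses are not known exactly. Their poses are not given: they have to be found in the camera images.
- console: Mustard-yellow sloped control console of the lathe, fixed to the bench, 260 deep (x), 320 wide (y), 105 high in front, 200 at the back. Origin: centre of its underside. Axes level: x to its back (away from the operator), y left, z up. Its flat face rises 20 degrees towards the back from the front upper edge (x = -130, z = 105). Filter in the left half (y = 75), red button, knob and display in the right.
- face_mid (a point): Fixed point on the console's sloping face under the middle of the filter cover (axes of the console). Below, u is up the slope, w is square out of the face. The cover spans 62 either way along u. A solid filter collar under it begins 42 down-slope of this point (20 up-slope of the cover's lower edge) and stops a blade pushed in.
- rim (a point): The fulcrum: middle of the top inner edge of the grey rim fixed to the face below the cover. The rim stands 3 off the face, is 8 wide (it reaches 8 down-slope of this point) and 140 long. It lies 4 down-slope of the cover's lower edge, at x -118, y 75, z 113 in the console's frame. A blade laid over it goes under the lip: the clear height between rim top and lip is 5.5 square to the face, 8.5 behind the rim.
- cover_lip (a point): Pry point: middle of the lower edge of the lip of the filter cover, on its underside. Cover: loose, dark grey, louvred, yellow dash at the lip, 124 up the slope, 126 wide, lip 6 thick, 120 g. Seated: x -116, y 75, z 119 in the console's frame, 8.5 off the face; axes as the console. The lip is 112 wide and overhangs 20 up to the collar (full thickness for 16).
- catches (a point): Fixed point midway between the two sprung ball catches that hold the sides of the cover near its lip (28 up-slope of the lip's edge). Roughly 11 N up at the lip frees them; they snap past when the lip is about 5 mm up, and it then stays 7 to 10 mm up by itself, the cover's upper edge still on the collar.
- bar_grip (a point): Grasp point of the loose flat pry bar (160 g): on its axis, in the front half of its wooden handle. Handle 105 long, 26 x 26, from 80 behind this point to 25 ahead; then a steel blade 85 long, 18 wide, 3 thick, in line with the axis. x: along the bar to the tip; y: across the blade; z: square to the flat of the blade, up on the mat (axis 13 above the mat).
- bar_tip (a point): Middle of the blade's square end, half-way through its thickness, 110 ahead of bar_grip along the bar's x axis. Axes as bar_grip.
- mat: Black rubber bench mat, fixed, 280 (x) x 170 (y) x 5 thick; the bar starts on it, blade pointing roughly along the mat's +x. Origin: centre of its underside.
- tray: Grey open steel tray 240 x 150 x 30, fixed, with a red screwdriver and a chuck key in it; it and the mat change places between starts. Origin: centre of its underside.
- chuck: Bystander: steel four-jaw lathe chuck, 100 diameter, 67 high, standing on its back. Origin: centre of its underside.
- bowl: Bystander: turned wooden bowl, 150 diameter, 60 high. Origin: centre of its underside.
- screwdriver: Bystander: red-handled screwdriver, 190 long, lying in the tray. Origin: centre of its underside.
Not all that is in view belongs to the job. What is shaped like the part that bears bar_grip but purple is not meant.

How it is judged:
On the way, in this order (a step that is already met when the one before it is completed fails the run):
1. the bar bears on the cover, with its blade under the lip (contact force between bar and cover above 2 N and x of bar_tip in the frame of cover_lip above 0.002 m and z of bar_tip in the frame of cover_lip below 0.008 m), for 0.03 s.
2. the cover's lower edge is off its catches (z of cover_lip in the frame of console between 0.12414 and 0.16414 m and x of cover_lip in the frame of console between -0.13599 and -0.09599 m and y of cover_lip in the frame of console between 0.055 and 0.095 m), for 0.2 s.
At the end, for the whole second after the job is handed in: The cover's lip stands at least 5 mm above its seated height and within 20 mm of its place sideways and fore-and-aft, the cover lying loose on the console, at rest; the bar lies flat (within about 13 degrees) on the rubber mat, its handle's middle over the mat, at rest and let go (all of step 2 and linear speed of each of cover, bar below 0.02 m/s and x of bar_grip in the frame of mat between -0.14 and 0.14 m and y of bar_grip in the frame of mat between -0.085 and 0.085 m and z of bar_grip in the frame of mat between 0 and 0.03 m and angle between bar_grip's own x axis and vertical between 1.35 and 1.79 rad); the robot touches nothing.
It fails at once if the fingers or the arm push or pull at the cover (contact force between any of the fingers, the arm and cover above 1 N).
It fails at once if the bar is dropped or thrown instead of laid down (linear speed of bar above 0.7 m/s and contact force between the fingers and bar below 0.05 N).
It fails at once if another thing on the bench is pushed more than 30 mm out of place (distance of any of chuck, bowl, screwdriver from where it was at the start of the episode above 0.03 m).
It also fails if it takes over 50 s, if anything falls off the work surface, if the arm or the gripper's body presses on something with over 40 N, if the wrist force passes 120 N, or if a joint passes its speed limit or range.

## Working session

There is one attempt and no reset: what is moved stays moved. The work goes in short steps, Python scripts to look and compute and a tool call to move; the robot and the scene stay as the last step left them, time stands still between calls to the robot, and variables do not carry over. Pictures are saved under pics/ and viewed, at most 10 in all, crops included, and the job is handed in when it is done.

Besides the shell and the picture viewer there is one more tool, called after "Emit:" in YAML: its name, and indented under it one key for each argument. drive_tool: Moves the arm, as the interface text tells. Its arguments: {"type":"object","properties":{"offset":{"type":"array","items":{"type":"array","items":{"type":"number"}}},"turn":{"type":"array","items":{"type":"array","items":{"type":"number"}}},"grip":{"type":"array","items":{"type":"number"}},"squeeze":{"type":"number"}},"required":["offset","turn","grip"]}

```bash
mkdir -p pics; ls; python3 - <<'E'
from station import r
import cv2,numpy as np
print(r.state())
for n in ("scene","side"):
    p,d=r.read_camera(n); cv2.imwrite(f"pics/{n}0.png",p[:,:,::-1]); np.savez(f"pics/{n}0.npz",p=p,d=d,**r.camera_model(n))
    print(n,r.camera_model(n))
E
```

```text
pics
{'time_s': 0.0, 'joint_positions': array([-1.31601473e+00,  3.20324278e-01,  1.56568230e+00, -1.38182983e-05,
        1.25741155e+00, -1.99986471e-02]), 'joint_velocities': array([ 1.17327964e-04, -8.59807854e-04,  5.82146657e-04, -2.65934482e-04,
        1.39214349e-04, -5.12803863e-05]), 'effort': array([-6.99555276e-04, -4.15525746e+01, -2.34160316e+01, -5.80308529e-05,
        8.37991945e-03, -7.87785154e-06]), 'tcp_pos': array([ 0.15589411, -0.55296407,  0.2304624 ]), 'tool_rot': array([-3.11019361e+00, -4.30025743e-01,  3.56135068e-04]), 'force': array([-0.07688546,  0.50667027,  0.36574219]), 'torque': array([ 0.02157125, -0.02340678, -0.0360442 ]), 'gripper_force': 0.0, 'gripper_width': 0.08496973189887694}
scene {'camera_matrix': array([[438.01332596,   0.        , 324.02015754],
       [  0.        , 438.01332596, 239.28331882],
       [  0.        ,   0.        ,   1.        ]]), 'R': array([[-0.17595581,  0.98436029,  0.00862359],
       [ 0.53993625,  0.1038319 , -0.83527707],
       [-0.82310898, -0.14231566, -0.54976163]]), 't': array([ 0.20913385, -0.16200648,  1.30682781])}
side {'camera_matrix': array([[620.49588094,   0.        , 329.66929325],
       [  0.        , 620.49588094, 244.19733359],
       [  0.        ,   0.        ,   1.        ]]), 'R': array([[-0.99362765, -0.11247076,  0.00737694],
       [-0.0797044 ,  0.6548587 , -0.75153662],
       [ 0.07969505, -0.74733554, -0.65965012]]), 't': array([0.4441419 , 0.18604088, 1.36210758])}
```

View pics/scene0.png

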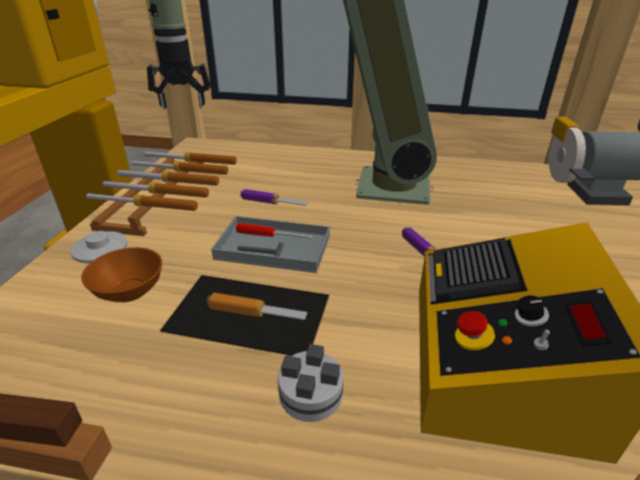

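View pics/side0.png

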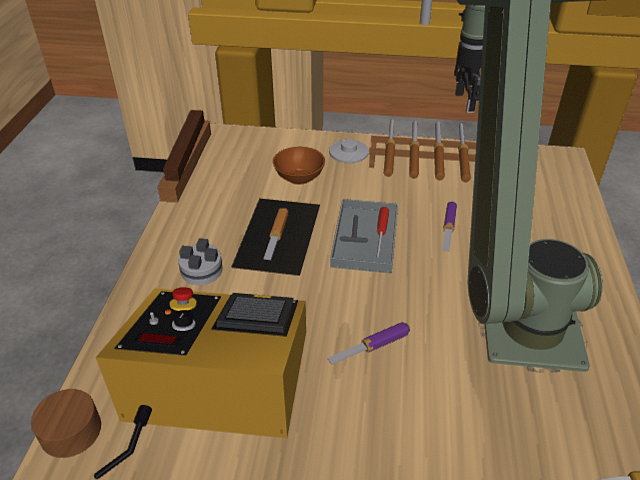

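The orange-handled bar lies on the black mat at scene (237,305), side (275,235). It could be confused with the purple tools at scene (418,240) and (260,197), the rack chisels at scene (165–235,160–205), and the red screwdriver at scene (255,230). I choose the orange one on the mat. The filter lip's yellow dash is at scene (438,270), side (262,296).

```bash
cat > h.py <<'E'
import numpy as np,cv2
def load(n): return np.load(f"pics/{n}.npz")
def cloud(z):
    d=z['d'];K=z['camera_matrix'];v,u=np.mgrid[:480,:640]
    c=np.stack([(u-K[0,2])/K[0,0]*d,(v-K[1,2])/K[1,1]*d,d],-1)
    return (c-z['t'])@z['R']
def proj(z,X):
    c=np.atleast_2d(X)@z['R'].T+z['t']; p=c@z['camera_matrix'].T; return p[:,:2]/p[:,2:]
E
python3 - <<'E'
from h import *
S={n:load(n+"0") for n in("scene","side")}
roi={"scene":{"bar":(200,285,315,330),"mat":(155,270,335,355),"dash":(428,255,448,285),"cover":(425,235,530,305),"chuck":(270,340,350,420)},
"side":{"bar":(255,200,295,265),"mat":(225,190,325,280),"dash":(245,285,275,302),"cover":(212,285,300,340),"chuck":(170,230,230,290)}}
for n,z in S.items():
    P=cloud(z);p=z['p'];H=cv2.cvtColor(p,cv2.COLOR_RGB2HSV).astype(int)
    ok=z['d']>0
    def m(k,c):
        x0,y0,x1,y1=roi[n][k];M=np.zeros(ok.shape,bool);M[y0:y1,x0:x1]=1;return M&c&ok
    h,s,v=H[...,0],H[...,1],H[...,2]
    b=m("bar",(s>120)&(v>80)&(h<25)&(P[...,2]<.06)); bl=m("bar",(s<70)&(v>110)&(P[...,2]<.06))
    mt=m("mat",(v<50))
    ds=m("dash",(s>150)&(v>150)&(h>18)&(h<32)); cv=m("cover",(v<80)&(s<90))
    yl=(h>18)&(h<30)&(s>180)&ok&(P[...,2]>.03)&(P[...,2]<.25)&(P[...,0]>.2)
    ck=m("chuck",(P[...,2]>.02))
    for k,M in dict(handle=b,blade=bl,mat=mt,dash=ds,cover=cv,yellow=yl,chuck=ck).items():
        X=P[M]; print(n,k,len(X),np.round(X.mean(0),4),"p2",np.round(np.percentile(X,2,0),3),"p98",np.round(np.percentile(X,98,0),3))
        if k in("handle","blade","mat"):
            r=cv2.minAreaRect((X[:,:2]*1000).astype(np.float32)); print("   rect",np.round(r[0],1),np.round(r[1],1),round(r[2],1))
    # face plane fit by cover-surround yellow
    T=P[yl&(P[...,2]>.108)]; 
    A=np.c_[T[:,:2],np.ones(len(T))]; 
    for _ in range(5):
        c=np.linalg.lstsq(A,T[:,2],rcond=None)[0]; e=abs(A@c-T[:,2]); A,T=A[e<.006],T[e<.006]
    print(n,"face plane",c,len(T),"slope",np.degrees(np.arctan(np.hypot(*c[:2]))),"yaw",np.degrees(np.arctan2(c[1],c[0])))
z=S["side"]; a=cv2.resize(z['p'][190:330,205:325],None,fx=3.5,fy=3.5,interpolation=2)[:,:,::-1]
z=S["scene"]; b=cv2.resize(z['p'][230:310,420:540],None,fx=3,fy=3,interpolation=2)[:,:,::-1]
o=np.zeros((490,790,3),np.uint8);o[:,:420]=a;o[:240,425:785]=b
b=cv2.resize(S["scene"]['p'][270:350,200:320],None,fx=3,fy=3,interpolation=2)[:,:,::-1];o[245:485,425:785]=b
cv2.imwrite("pics/crop0.png",o)
E
```

```text
scene handle 1027 [ 0.5996 -0.258   0.0202] p2 [ 0.508 -0.323 -0.002] p98 [ 0.625 -0.148  0.031]
   rect [ 573.2 -228.7] [101.6 214.1] 25.3
scene blade 306 [ 0.6135 -0.1798  0.0185] p2 [ 0.604 -0.221  0.016] p98 [ 0.623 -0.14   0.02 ]
   rect [ 614.3 -180.1] [84.9 21.8] 87.0
scene mat 7134 [ 0.6216 -0.2468  0.0039] p2 [ 0.531 -0.382  0.002] p98 [ 0.692 -0.118  0.006]
   rect [ 610.7 -251. ] [275.4 168.8] 87.2
scene dash 43 [0.5736 0.0887 0.1265] p2 [0.559 0.086 0.125] p98 [0.588 0.091 0.128]
scene cover 4460 [0.5929 0.1464 0.1452] p2 [0.517 0.084 0.111] p98 [0.669 0.207 0.166]
scene yellow 25693 [0.734  0.2136 0.125 ] p2 [0.504 0.072 0.035] p98 [0.81  0.325 0.196]
scene chuck 3492 [ 0.7824 -0.0933  0.0491] p2 [ 0.73  -0.138  0.022] p98 [ 0.818 -0.05   0.067]
scene face plane [-0.06020813  0.30340856  0.12981804] 5788 slope 17.18813033459862 yaw 101.22391499086172
side handle 309 [ 0.608  -0.2651  0.0258] p2 [ 0.596 -0.319  0.013] p98 [ 0.623 -0.219  0.032]
   rect [ 609.1 -271.8] [113.   26.8] 86.9
side blade 172 [ 0.6144 -0.1787  0.0168] p2 [ 0.605 -0.221  0.012] p98 [ 0.624 -0.137  0.021]
   rect [ 614.6 -181.5] [91.9 19.7] 87.8
side mat 4056 [ 0.6081 -0.2376  0.0024] p2 [ 0.528 -0.382 -0.003] p98 [ 0.691 -0.114  0.007]
   rect [ 609.2 -251.8] [288.4 169. ] 87.5
side dash 16 [0.5751 0.0903 0.1258] p2 [0.561 0.085 0.122] p98 [0.591 0.094 0.128]
side cover 2491 [0.5731 0.1592 0.1478] p2 [0.508 0.089 0.117] p98 [0.664 0.211 0.165]
side yellow 25560 [ 0.6458 -0.4107  0.1292] p2 [ 0.248 -1.465  0.038] p98 [1.072 0.334 0.196]
side chuck 1351 [ 0.7628 -0.076   0.0504] p2 [ 0.721 -0.134  0.023] p98 [0.81  0.109 0.15 ]
side face plane [-0.00260226  0.01159336  0.16110017] 2787 slope 0.6807461473475322 yaw 102.65098307081401
```

View pics/crop0.png

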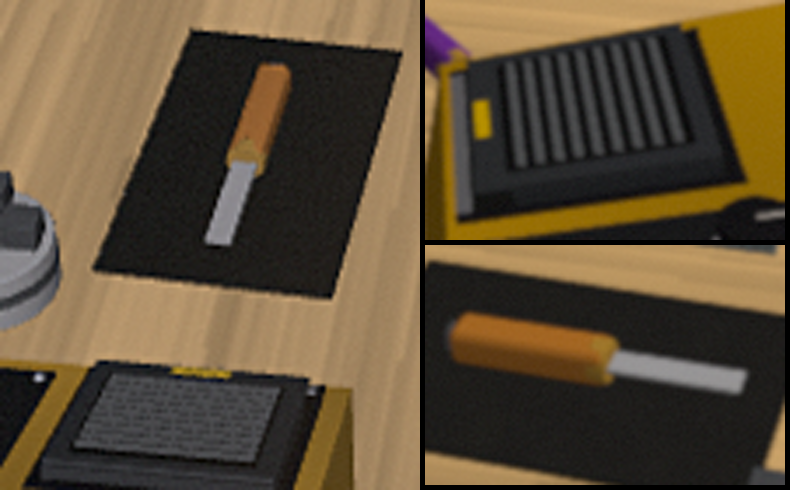

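The crops confirm the orange bar on the mat, with its blade toward the console. They also show the cover with the grey rim strip below its lip and the yellow dash on the lip. Next I'll refine the console's yaw and the lip line.

```bash
python3 - <<'E'
from h import *
for n in("scene","side"):
    z=load(n+"0");P=cloud(z);H=cv2.cvtColor(z['p'],cv2.COLOR_RGB2HSV).astype(int);h,s,v=[H[...,i] for i in range(3)]
    X=P.reshape(-1,3)
    box=(P[...,0]>.46)&(P[...,0]<.9)&(P[...,1]>.03)&(P[...,1]<.4)&(z['d']>0)
    yl=box&(h>18)&(h<30)&(s>180)
    # whole console footprint
    M=box&(P[...,2]>.03)&(s>150)&(h>18)&(h<30)
    r=cv2.minAreaRect((P[M][:,:2]*1000).astype(np.float32));print(n,"footprint",np.round(r[0],1),np.round(r[1],1),round(r[2],2))
    # vertical side faces by local fit
    for nm,c in(("right",(P[...,2]<.09)&(P[...,2]>.02)),("face",P[...,2]>.12)):
        T=P[yl&c]
        if nm=="right":
            # split: robust line fit RANSAC-ish via cv2.fitLine
            l=cv2.fitLine((T[:,:2]).astype(np.float32),cv2.DIST_WELSCH,0.002,1e-4,1e-4).ravel();print(n,"sideline dir deg",np.degrees(np.arctan2(l[1],l[0])),l[2:],len(T))
    # dark cover top: cast on fitted cover points
    C=box&(v<95)&(s<90)&(P[...,2]>.115)&(P[...,0]<.645)&(P[...,1]>.08)&(P[...,1]<.215)
    T=P[C]; A=np.c_[T[:,:2],np.ones(len(T))]
    for _ in range(6):
        c=np.linalg.lstsq(A,T[:,2],rcond=None)[0]; e=abs(A@c-T[:,2]);k=e<.004;A,T=A[k],T[k]
    print(n,"cover plane",np.round(c,4),len(T),"slope",np.degrees(np.arctan(np.hypot(*c[:2]))),"yaw",np.degrees(np.arctan2(c[1],c[0])))
    r=cv2.minAreaRect((T[:,:2]*1000).astype(np.float32));print("  rect",np.round(r[0],1),np.round(r[1],1),round(r[2],2))
    # rim: grey, low saturation, front
    G=box&(s<60)&(v>80)&(v<190)&(P[...,1]>.06)&(P[...,1]<.1)&(P[...,2]>.1)&(P[...,0]<.66)
    T=P[G]
    if len(T)>10:
        l=cv2.fitLine(T[:,:2].astype(np.float32),cv2.DIST_HUBER,0,1e-3,1e-3).ravel()
        print("  rim",len(T),np.round(T.mean(0),4),np.round(T.min(0),3),np.round(T.max(0),3),"dir",np.degrees(np.arctan2(l[1],l[0])))
E
```

```text
scene footprint [649.  201.2] [324.7 261.6] 0.2
scene sideline dir deg -89.84214 [0.80841446 0.22478919] 7723
scene cover plane [-0.0122  0.3595  0.1018] 3046 slope 19.785605848522465 yaw 91.93990941644934
  rect [576.2 141.6] [127.1 116.8] 0.6
  rim 145 [0.5787 0.0789 0.11  ] [0.512 0.076 0.107] [0.638 0.082 0.113] dir 0.45552722
side footprint [650.8 216.3] [322.5 292.7] 0.39
side sideline dir deg 0.41977236 [0.6546168  0.33177114] 3236
side cover plane [0.0074 0.3386 0.0919] 1503 slope 18.708040720874315 yaw 88.75195705900707
  rect [575.6 144.4] [126.9 120.8] 0.11
```

```bash
cat >> h.py <<'E'
from scipy.spatial.transform import Rotation as Ro
def barR(yaw,pitch,s=1):
    # tool x along bar dir (s=1), pitch up in deg, z perpendicular below
    y,p=np.radians([yaw,pitch]); f=np.array([np.cos(y)*np.cos(p),np.sin(y)*np.cos(p),np.sin(p)])
    up=np.array([-np.cos(y)*np.sin(p),-np.sin(y)*np.sin(p),np.cos(p)])
    x=s*f; z=-up; return np.stack([x,np.cross(z,x),z],1)
def delta(st,Rt,pt):
    R=Ro.from_rotvec(st['tool_rot']).as_matrix()
    print("shift mm (tool axes now)",np.round(R.T@(np.array(pt)-st['tcp_pos'])*1000,1),"turn deg",np.round(np.degrees(Ro.from_matrix(R.T@Rt).as_rotvec()),2))
E
python3 - <<'E'
from h import *
from station import r
st=r.state(); R=Ro.from_rotvec(st['tool_rot']).as_matrix();print(R.round(3))
for s in(1,-1): delta(st,barR(87.2,0,s),[.6105,-.249,.10])
E
```

```text
[[ 0.962  0.271 -0.   ]
 [ 0.271 -0.962  0.002]
 [ 0.    -0.002 -1.   ]]
shift mm (tool axes now) [ 520.  -169.   130.9] turn deg [-8.000e-02 -6.000e-02 -7.146e+01]
shift mm (tool axes now) [ 520.  -169.   130.9] turn deg [-7.0000e-02  9.0000e-02  1.0854e+02]
```

Emit:
drive_tool:
  offset:
    - [26, -8.45, 0]
    - [26, -8.45, 0]
    - [26, -8.45, 0]
    - [26, -8.45, 0]
    - [26, -8.45, 0]
    - [26, -8.45, 0]
    - [26, -8.45, 0]
    - [26, -8.45, 0]
    - [26, -8.45, 0]
    - [26, -8.45, 0]
    - [26, -8.45, 0]
    - [26, -8.45, 0]
    - [26, -8.45, 0]
    - [26, -8.45, 0]
    - [26, -8.45, 0]
    - [26, -8.45, 0]
    - [26, -8.45, 0]
    - [26, -8.45, 0]
    - [26, -8.45, 0]
    - [26, -8.45, 0]
  turn:
    - [0, 0, 0]
    - [0, 0, 0]
    - [0, 0, 0]
    - [0, 0, 0]
    - [0, 0, 0]
    - [0, 0, 0]
    - [0, 0, 0]
    - [0, 0, 0]
    - [0, 0, 0]
    - [0, 0, 0]
    - [0, 0, 0]
    - [0, 0, 0]
    - [0, 0, 0]
    - [0, 0, 0]
    - [0, 0, 0]
    - [0, 0, 0]
    - [0, 0, 0]
    - [0, 0, 0]
    - [0, 0, 0]
    - [0, 0, 0]
  grip: [1, 1, 1, 1, 1, 1, 1, 1, 1, 1, 1, 1, 1, 1, 1, 1, 1, 1, 1, 1]
  squeeze: 90

```text
time_s: 2.1
tcp_pos: [0.6113, -0.2489, 0.2307]
tool_rot: [-3.111, -0.43, 0.002]
force: [-1.1, -1.0, 0.6]
gripper_width: 0.0855
gripper_force: 0.0
```

Emit:
drive_tool:
  offset:
    - [0, 0, 11]
    - [0, 0, 11]
    - [0, 0, 11]
    - [0, 0, 11]
    - [0, 0, 11]
    - [0, 0, 11]
    - [0, 0, 11]
    - [0, 0, 11]
    - [0, 0, 11]
    - [0, 0, 0]
  turn:
    - [0, 0, -7.94]
    - [0, 0, -7.94]
    - [0, 0, -7.94]
    - [0, 0, -7.94]
    - [0, 0, -7.94]
    - [0, 0, -7.94]
    - [0, 0, -7.94]
    - [0, 0, -7.94]
    - [0, 0, -7.94]
    - [0, 0, 0]
  grip: [1, 1, 1, 1, 1, 1, 1, 1, 1, 1]

```text
time_s: 3.1
tcp_pos: [0.6094, -0.2491, 0.1301]
tool_rot: [-2.272, -2.163, 0.003]
force: [-0.7, 0.1, -0.9]
gripper_width: 0.0857
gripper_force: 0.0
```

```bash
python3 - <<'E'
from h import *
from station import r
st=r.state();print(st['tcp_pos'],st['joint_positions'])
m=r.camera_model("wrist");p,d=r.read_camera("wrist");np.savez("pics/w1.npz",p=p,d=d,**m);cv2.imwrite("pics/w1.png",p[:,:,::-1])
z=load("w1");P=cloud(z);H=cv2.cvtColor(p,cv2.COLOR_RGB2HSV).astype(int);h,s,v=[H[...,i] for i in range(3)]
ok=(d>0)&(P[...,0]>.55)&(P[...,0]<.67)&(P[...,1]>-.36)&(P[...,1]<-.1)&(P[...,2]>.008)&(P[...,2]<.05)
for k,M in(("handle",ok&(s>110)&(h<25)),("blade",ok&(s<60)&(v>110))):
    X=P[M];
    if len(X)<20: print(k,len(X));continue
    q=cv2.minAreaRect((X[:,:2]*1000).astype(np.float32));print(k,len(X),np.round(q[0],1),np.round(q[1],1),round(q[2],2),"z",np.percentile(X[:,2],[5,50,95]).round(4),"y",np.percentile(X[:,1],[1,99]).round(4))
delta(st,barR(87.2,0),[.6105,-.249,.009])
E
```

```text
[ 0.60937024 -0.24911876  0.13007015] [-4.05524498e-01  5.22843629e-01  1.49959536e+00 -5.95753120e-05
  1.12379493e+00 -3.56436978e-01]
handle 4484 [ 609.8 -274.4] [103.1  28.1] 87.66 z [0.0252 0.0299 0.0314] y [-0.3239 -0.223 ]
blade 3334 [ 611.3 -234.4] [192.7  17.9] 87.97 z [0.0177 0.0189 0.0201] y [-0.2229 -0.1388]
shift mm (tool axes now) [ -0.    1.7 121.1] turn deg [-0.25 -0.09 -0.01]
```

View pics/w1.png

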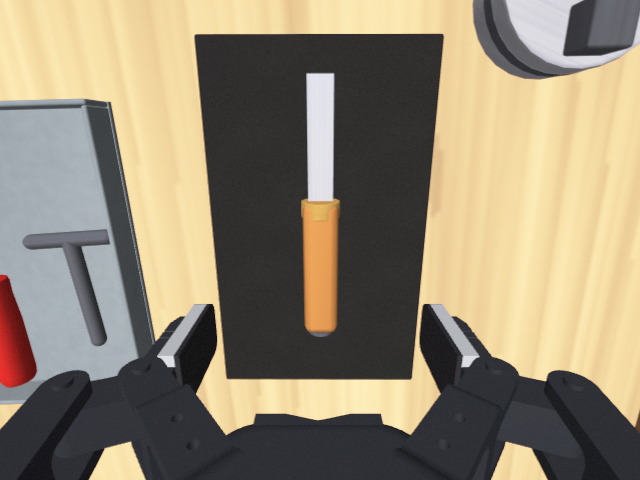

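The wrist picture shows the bar upright, with its handle at (320,270), its blade at (320,135) and the fingers on either side. The way down is clear, with the tray to the left and the chuck at top right. Descending to grip.

Emit:
drive_tool:
  offset:
    - [0, 1.5, 20]
    - [0, 0, 20]
    - [0, 0, 20]
    - [0, 0, 20]
    - [0, 0, 20]
    - [0, 0, 12]
    - [0, 0, 9]
    - [0, 0, 0]
    - [0, 0, 0]
    - [0, 0, 0]
    - [0, 0, 0]
    - [0, 0, 0]
    - [0, 0, 0]
    - [0, 0, 0]
    - [0, 0, 0]
    - [0, 0, 0]
  turn:
    - [0, 0, -0.5]
    - [0, 0, 0]
    - [0, 0, 0]
    - [0, 0, 0]
    - [0, 0, 0]
    - [0, 0, 0]
    - [0, 0, 0]
    - [0, 0, 0]
    - [0, 0, 0]
    - [0, 0, 0]
    - [0, 0, 0]
    - [0, 0, 0]
    - [0, 0, 0]
    - [0, 0, 0]
    - [0, 0, 0]
    - [0, 0, 0]
  grip: [0.75, 0.75, 0.75, 0.75, 0.75, 0.75, 0.75, 0.75, 0.75, 0.1, 0.1, 0.1, 0.1, 0.1, 0.1, 0.1]
  squeeze: 90

```text
time_s: 4.75
tcp_pos: [0.6127, -0.25, 0.0125]
tool_rot: [2.264, 2.175, 0.001]
force: [-0.6, -0.1, 6.4]
gripper_width: 0.0241
gripper_force: 90.9
```

Emit:
drive_tool:
  offset:
    - [0, 0, -15]
    - [0, 0, -25]
    - [0, 0, -30]
    - [0, 0, -30]
    - [0, 0, -30]
    - [0, 0, -30]
    - [0, 0, -15]
    - [0, 0, 0]
    - [0, 0, 0]
  turn:
    - [0, 0, 0]
    - [0, 0, 0]
    - [0, 0, 0]
    - [0, 0, 0]
    - [0, 0, 0]
    - [0, 0, 0]
    - [0, 0, 0]
    - [0, 0, 0]
    - [0, 0, 0]
  grip: [0.1, 0.1, 0.1, 0.1, 0.1, 0.1, 0.1, 0.1, 0.1]

```text
time_s: 5.65
tcp_pos: [0.6117, -0.2495, 0.186]
tool_rot: [-2.265, -2.176, 0.001]
force: [0.5, -0.1, -1.9]
gripper_width: 0.0238
gripper_force: 90.0
```

```bash
cat >> h.py <<'E'
def wristtip(r,name):
    st=r.state();m=r.camera_model("wrist");p,d=r.read_camera("wrist");np.savez(f"pics/{name}.npz",p=p,d=d,**m)
    cv2.imwrite(f"pics/{name}.png",p[:,:,::-1]);P=cloud(load(name))
    R=Ro.from_rotvec(st['tool_rot']).as_matrix();T=(P-st['tcp_pos'])@R*1000
    s=cv2.cvtColor(p,cv2.COLOR_RGB2HSV)[...,1]
    M=(d>0)&(abs(T[...,1])<20)&(T[...,0]>33)&(T[...,0]<150)&(abs(T[...,2]+5.5)<20)&(s<60)
    X=T[M];l=cv2.fitLine(X.astype(np.float32),cv2.DIST_HUBER,0,1e-3,1e-3).ravel();l[:3]*=np.sign(l[0])
    q=cv2.minAreaRect(X[:,:2].astype(np.float32))
    k=X[:,0]>np.percentile(X[:,0],85)
    print("blade tool-frame n",len(X),"x",np.percentile(X[:,0],[0.5,99.5]).round(1),"dir deg yaw %.2f pitch(up) %.2f"%(np.degrees(np.arctan2(l[1],l[0])),np.degrees(np.arctan2(-l[2],l[0]))),"near-tip top y,z",np.median(X[k],0).round(2),"width",np.round(q[1],1))
    return st
E
python3 - <<'E'
from h import *
from station import r
st=wristtip(r,"w2");print(st['tcp_pos'],st['force'])
delta(st,barR(90,20),[.574,-.06,.15])
E
```

```text
blade tool-frame n 10861 x [ 33.5 111.3] dir deg yaw 0.46 pitch(up) 0.07 near-tip top y,z [107.04   0.87  -6.48] width [78.9 18.2]
[ 0.61166916 -0.2495236   0.18599323] [ 0.48045363 -0.11737403 -1.88426241]
shift mm (tool axes now) [187.9 -45.2  36.1] turn deg [ 0.36 19.98 -2.28]
```

Emit:
drive_tool:
  offset:
    - [15, -4, 0]
    - [20, -5, 0]
    - [20, -5, 0]
    - [20, -5, 0]
    - [20, -5, 0]
    - [20, -5, 0]
    - [20, -5, 0]
    - [15, -4, 0]
    - [0, 0, 0]
    - [0, 0, 0]
  turn:
    - [0, 2.5, -0.3]
    - [0, 2.5, -0.3]
    - [0, 2.5, -0.3]
    - [0, 2.5, -0.3]
    - [0, 2.5, -0.3]
    - [0, 2.5, -0.3]
    - [0, 2.5, -0.3]
    - [0, 2.5, 0]
    - [0, 0, 0]
    - [0, 0, 0]
  grip: [0.1, 0.1, 0.1, 0.1, 0.1, 0.1, 0.1, 0.1, 0.1, 0.1]

```text
time_s: 6.7
tcp_pos: [0.577, -0.1018, 0.2077]
tool_rot: [-2.037, -2.031, -0.362]
force: [0.2, -0.9, -1.2]
gripper_width: 0.0242
gripper_force: 90.0
```

```bash
cat >> h.py <<'E'
U=np.array([0,np.cos(np.radians(20)),np.sin(np.radians(20))]);W=np.array([0,-U[2],U[1]])
R0=np.array([.574,.0835,.113]);TIP=np.array([111.7,.9,-5.])/1000
def tiptarget(st,du,dw,pitch,yaw=89.6):
    Rt=barR(yaw,pitch); delta(st,Rt,R0+du/1000*U+dw/1000*W-Rt@TIP)
def tipnow(st):
    R=Ro.from_rotvec(st['tool_rot']).as_matrix();t=st['tcp_pos']+R@TIP;e=t-R0
    print("tip world",t.round(4),"rel rim x %.1f u %.1f w %.1f mm"%(e[0]*1e3,e@U*1e3,e@W*1e3),"pitch %.2f yaw %.2f"%(np.degrees(np.arcsin(R[2,0])),np.degrees(np.arctan2(R[1,0],R[0,0]))),"F",st['force'].round(2))
E
python3 - <<'E'
from h import *
from station import r
st=wristtip(r,"w3");tipnow(st)
tiptarget(st,-25,15,20)
# console features from wrist view
P=cloud(load("w3"));p=load("w3")['p'];H=cv2.cvtColor(p,cv2.COLOR_RGB2HSV).astype(int);h,s,v=[H[...,i] for i in range(3)]
B=(P[...,0]>.49)&(P[...,0]<.65)&(P[...,1]>.05)&(P[...,1]<.12)&(P[...,2]>.09)
for k,M in(("dash",B&(h>20)&(h<32)&(s>150)&(P[...,2]>.118)&(P[...,0]<.61)&(P[...,0]>.54)),("rim",B&(s<60)&(v>85)&(P[...,2]<.12))):
    X=P[M];print(k,len(X),len(X) and (X.mean(0).round(4),np.percentile(X,2,0).round(4),np.percentile(X,98,0).round(4)))
E
```

```text
blade tool-frame n 10830 x [ 33.5 111.2] dir deg yaw 0.74 pitch(up) 0.10 near-tip top y,z [106.91   0.85  -7.16] width [78.9 18.1]
tip world [0.5782 0.0015 0.2505] rel rim x 4.2 u -30.0 w 157.2 mm pitch 19.94 yaw 89.85 F [ 0.16 -0.9  -1.23]
shift mm (tool axes now) [  5.1  -5.4 142.3] turn deg [0.14 0.06 0.23]
dash 362 (array([0.5739, 0.0901, 0.1276]), array([0.5585, 0.0857, 0.1257]), array([0.5909, 0.0927, 0.1291]))
rim 1388 (array([0.5725, 0.0783, 0.1105]), array([0.5116, 0.0745, 0.1084]), array([0.6382, 0.082 , 0.1126]))
```

View pics/w3.png

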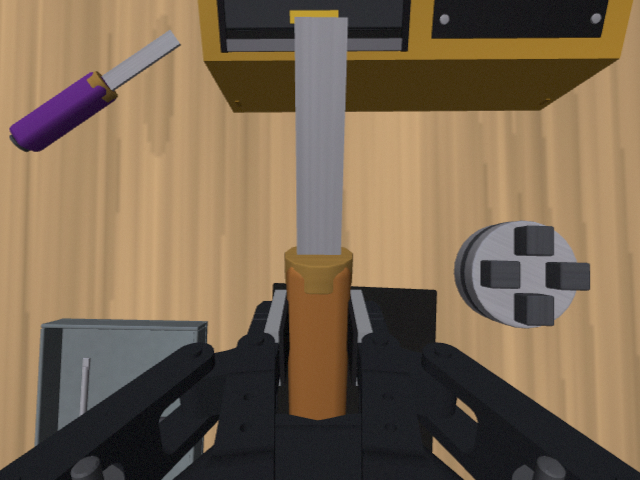

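The wrist view shows the blade tip at (320,18) heading for the yellow dash at (313,15), with the rim strip at y≈45. The bar is held straight and the chuck and tray are clear. Lowering to the standoff.

Emit:
drive_tool:
  offset:
    - [0, -1, 15]
    - [1, -1, 25]
    - [1, -1, 25]
    - [1, -1, 25]
    - [1, -1, 25]
    - [1, 0, 17]
    - [0, 0, 10]
    - [0, 0, 0]
    - [0, 0, 0]
  turn:
    - [0, 0, 0]
    - [0, 0, 0]
    - [0, 0, 0]
    - [0, 0, 0]
    - [0, 0, 0]
    - [0, 0, 0]
    - [0, 0, 0]
    - [0, 0, 0]
    - [0, 0, 0]
  grip: [0.1, 0.1, 0.1, 0.1, 0.1, 0.1, 0.1, 0.1, 0.1]

```text
time_s: 7.65
tcp_pos: [0.5739, -0.0486, 0.0775]
tool_rot: [-2.038, -2.032, -0.365]
force: [0.2, -0.4, -1.2]
gripper_width: 0.024
gripper_force: 90.0
```

```bash
sed -i 's/R0=np.array.*;TIP=/R0=np.array([.574,.0825,.1125]);TIP=/' h.py; python3 - <<'E'
from h import *
from station import r
st=wristtip(r,"w4");tipnow(st)
tiptarget(st,-2,6,20)
z=load("w4");cv2.imwrite("pics/w4c.png",cv2.resize(z['p'][:150,160:480],None,fx=2.5,fy=2.5)[:,:,::-1])
P=cloud(z);p=z['p'];H=cv2.cvtColor(p,cv2.COLOR_RGB2HSV).astype(int);h,s,v=[H[...,i] for i in range(3)]
B=(P[...,0]>.49)&(P[...,0]<.65)&(P[...,1]>.05)&(P[...,1]<.12)&(P[...,2]>.09)&(abs(P[...,0]-.574)>.015)
X=P[B&(s<60)&(v>85)&(P[...,2]<.12)];print(len(X),len(X) and (X.mean(0).round(4),np.percentile(X,2,0).round(4),np.percentile(X,98,0).round(4)))
E
```

```text
blade tool-frame n 10828 x [ 33.5 111.2] dir deg yaw 0.66 pitch(up) 0.03 near-tip top y,z [106.97   0.86  -7.1 ] width [78.8 18. ]
tip world [0.575  0.0547 0.1204] rel rim x 1.0 u -23.4 w 16.9 mm pitch 19.96 yaw 89.90 F [ 0.21 -0.4  -1.17]
shift mm (tool axes now) [21.5 -1.7 10.9] turn deg [0.3  0.04 0.28]
0 0
```

View pics/w4c.png

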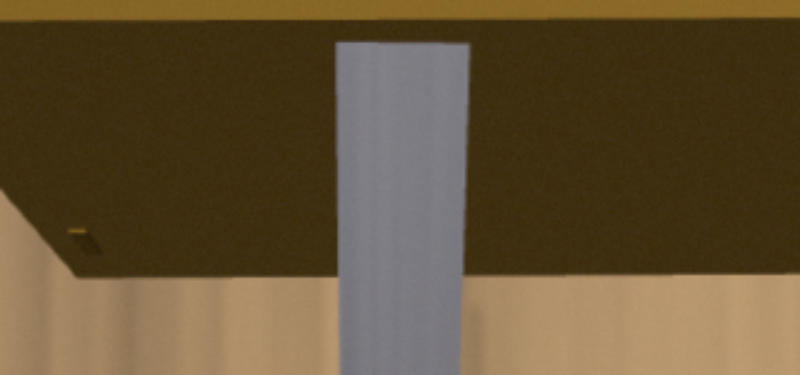

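Emit:
drive_tool:
  offset:
    - [10, -1, 0]
    - [11, -0.5, 0]
    - [0, 0, 5]
    - [0, 0, 5]
    - [0, 0, 0]
    - [0, 0, 0]
    - [0, 0, 0]
  turn:
    - [0, 0, 0.3]
    - [0, 0, 0]
    - [0, 0, 0]
    - [0, 0, 0]
    - [0, 0, 0]
    - [0, 0, 0]
    - [0, 0, 0]
  grip: [0.1, 0.1, 0.1, 0.1, 0.1, 0.1, 0.1]

```text
time_s: 8.4
tcp_pos: [0.572, -0.0251, 0.0748]
tool_rot: [-2.042, -2.025, -0.364]
force: [0.8, -0.8, -2.1]
gripper_width: 0.0239
gripper_force: 90.0
```

```bash
python3 - <<'E'
from h import *
from station import r
tipnow(r.state())
z={}
for n in("scene","side"):
    p,d=r.read_camera(n); m=r.camera_model(n);q=proj(m,R0)[0].astype(int)
    z[n]=cv2.resize(p[q[1]-35:q[1]+35,q[0]-50:q[0]+50],(390,273),interpolation=cv2.INTER_CUBIC)[:,:,::-1]
cv2.imwrite("pics/c5.png",np.hstack([z["scene"],z["side"]]))
E
```

```text
tip world [0.5737 0.0781 0.1177] rel rim x -0.3 u -2.3 w 6.4 mm pitch 19.99 yaw 89.55 F [ 0.84 -0.77 -2.07]
```

View pics/c5.png

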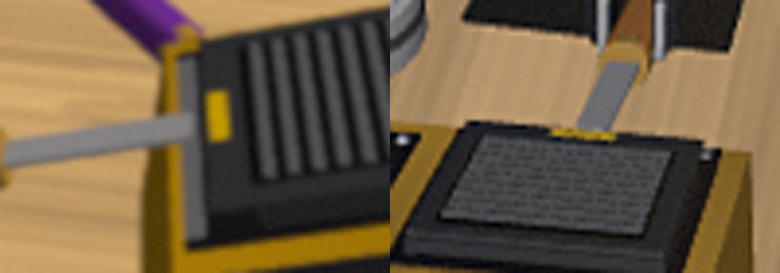

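The blade tip hovers over the grey rim just before the lip, in line with the yellow dash. I'll lower it until it bears on the rim.

Emit:
drive_tool:
  offset:
    - [0, 0, 1.5]
    - [0, 0, 1.5]
    - [0, 0, 0]
    - [0, 0, 0]
  turn:
    - [0, 0, 0]
    - [0, 0, 0]
    - [0, 0, 0]
    - [0, 0, 0]
  grip: [0.1, 0.1, 0.1, 0.1]

```text
time_s: 8.9
tcp_pos: [0.572, -0.0239, 0.0721]
tool_rot: [-2.042, -2.026, -0.364]
force: [-0.0, -0.8, -1.7]
gripper_width: 0.0241
gripper_force: 90.0
```

Emit:
drive_tool:
  offset:
    - [0, 0, 0.8]
    - [0, 0, 0]
    - [0, 0, 0]
  turn:
    - [0, 0, 0]
    - [0, 0, 0]
    - [0, 0, 0]
  grip: [0.1, 0.1, 0.1]

```text
time_s: 9.2
tcp_pos: [0.572, -0.0237, 0.0714]
tool_rot: [-2.042, -2.025, -0.364]
force: [0.3, 0.6, -1.4]
gripper_width: 0.0237
gripper_force: 90.0
```

Emit:
drive_tool:
  offset:
    - [0, 0, 0.8]
    - [0, 0, 0]
    - [0, 0, 0]
  turn:
    - [0, 0, 0]
    - [0, 0, 0]
    - [0, 0, 0]
  grip: [0.1, 0.1, 0.1]

```text
time_s: 9.5
tcp_pos: [0.572, -0.0234, 0.0706]
tool_rot: [-2.042, -2.025, -0.364]
force: [0.4, 0.8, -2.1]
gripper_width: 0.0242
gripper_force: 90.0
```

```bash
python3 - <<'E'
from h import *
from station import r
s=r.state();tipnow(s);print(s['torque'])
E
```

```text
tip world [0.5736 0.0799 0.1135] rel rim x -0.4 u -2.1 w 1.8 mm pitch 20.00 yaw 89.57 F [ 0.43  0.82 -2.09]
[-0.22420874  0.04375659  0.00287315]
```

Emit:
drive_tool:
  offset:
    - [0, 0, 0.8]
    - [0, 0, 0]
    - [0, 0, 0]
  turn:
    - [0, 0, 0]
    - [0, 0, 0]
    - [0, 0, 0]
  grip: [0.1, 0.1, 0.1]

```text
time_s: 9.8
tcp_pos: [0.572, -0.0231, 0.0699]
tool_rot: [-2.042, -2.025, -0.364]
force: [-0.3, -0.1, -2.0]
gripper_width: 0.0241
gripper_force: 90.0
```

Emit:
drive_tool:
  offset:
    - [0, 0, 0.8]
    - [0, 0, 0]
    - [0, 0, 0]
  turn:
    - [0, 0, 0]
    - [0, 0, 0]
    - [0, 0, 0]
  grip: [0.1, 0.1, 0.1]

```text
time_s: 10.1
tcp_pos: [0.5721, -0.0229, 0.0692]
tool_rot: [-2.042, -2.026, -0.364]
force: [-0.2, 0.1, -0.7]
gripper_width: 0.0241
gripper_force: 90.0
```

```bash
python3 - <<'E'
from h import *
from station import r
s=r.state();tipnow(s);print(s['torque'])
E
```

```text
tip world [0.5738 0.0803 0.1121] rel rim x -0.2 u -2.2 w 0.4 mm pitch 19.99 yaw 89.57 F [-0.18  0.14 -0.72]
[-0.14034442  0.03671974 -0.0066877 ]
```

Emit:
drive_tool:
  offset:
    - [0, 0, 0.8]
    - [0, 0, 0]
    - [0, 0, 0]
  turn:
    - [0, 0, 0]
    - [0, 0, 0]
    - [0, 0, 0]
  grip: [0.1, 0.1, 0.1]

```text
time_s: 10.4
tcp_pos: [0.5722, -0.0227, 0.0686]
tool_rot: [-2.043, -2.026, -0.364]
force: [-1.3, -1.2, 1.5]
gripper_width: 0.0241
gripper_force: 90.3
```

```bash
python3 - <<'E'
from h import *
from station import r
s=r.state();tipnow(s);print(s['torque']); s=wristtip(r,"w6")
E
```

```text
tip world [0.5738 0.0806 0.1115] rel rim x -0.2 u -2.2 w -0.3 mm pitch 19.99 yaw 89.57 F [-1.32 -1.16  1.49]
[-0.00072309  0.03033348  0.10437422]
blade tool-frame n 14306 x [ 33.7 117.7] dir deg yaw -0.15 pitch(up) -0.91 near-tip top y,z [115.04  -0.18  -3.02] width [85.2 40. ]
```

The blade touches the rim at w≈0.4. I'll raise it about 1 mm and slide it under the lip.

Emit:
drive_tool:
  offset:
    - [0, 0, -1.7]
    - [0, 0, 0]
    - [3, 0, 0]
    - [3, 0, 0]
    - [3, 0, 0]
    - [0, 0, 0]
    - [0, 0, 0]
  turn:
    - [0, 0, 0]
    - [0, 0, 0]
    - [0, 0, 0]
    - [0, 0, 0]
    - [0, 0, 0]
    - [0, 0, 0]
    - [0, 0, 0]
  grip: [0.1, 0.1, 0.1, 0.1, 0.1, 0.1, 0.1]

```text
time_s: 11.15
tcp_pos: [0.5721, -0.0145, 0.0731]
tool_rot: [-2.042, -2.026, -0.364]
force: [-0.0, 0.8, -1.3]
gripper_width: 0.0239
gripper_force: 90.1
```

```bash
python3 - <<'E'
from h import *
from station import r
s=r.state();tipnow(s);print(s['torque'])
E
```

```text
tip world [0.5737 0.0887 0.116 ] rel rim x -0.3 u 7.0 w 1.1 mm pitch 19.99 yaw 89.59 F [-0.04  0.76 -1.28]
[-0.24220299  0.00242505  0.02713591]
```

Emit:
drive_tool:
  offset:
    - [3, 0, 0]
    - [3, 0, 0]
    - [3, 0, 0]
    - [2, 0, 0]
    - [0, 0, 0]
    - [0, 0, 0]
  turn:
    - [0, 0, 0]
    - [0, 0, 0]
    - [0, 0, 0]
    - [0, 0, 0]
    - [0, 0, 0]
    - [0, 0, 0]
  grip: [0.1, 0.1, 0.1, 0.1, 0.1, 0.1]
  squeeze: 110

```text
time_s: 11.75
tcp_pos: [0.5721, -0.0043, 0.0768]
tool_rot: [-2.042, -2.026, -0.364]
force: [-0.3, 0.5, -1.9]
gripper_width: 0.0235
gripper_force: 112.4
```

```bash
python3 - <<'E'
from h import *
from station import r
s=r.state();tipnow(s);print(s['torque'])
z={}
for n in("scene","side"):
    p,d=r.read_camera(n); m=r.camera_model(n);q=proj(m,R0)[0].astype(int)
    z[n]=cv2.resize(p[q[1]-35:q[1]+35,q[0]-50:q[0]+50],(390,273),interpolation=cv2.INTER_CUBIC)[:,:,::-1]
    np.savez(f"pics/{n}1.npz",p=p,d=d,**m)
cv2.imwrite("pics/c7.png",np.hstack([z["scene"],z["side"]]))
E
```

```text
tip world [0.5738 0.0989 0.1197] rel rim x -0.2 u 17.9 w 1.2 mm pitch 19.99 yaw 89.58 F [-0.27  0.46 -1.87]
[-0.26275209  0.00602412  0.09728269]
```

View pics/c7.png

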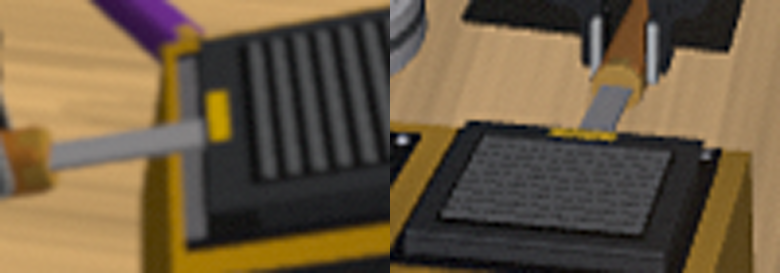

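The blade is under the lip at the dash. Levering: pivot about the rim's outer edge by 8° first.

Emit:
drive_tool:
  offset:
    - [0.2, 0, 3]
    - [0.2, 0, 3]
    - [0.2, 0, 3]
    - [0.2, 0, 3]
    - [0, 0, 0]
    - [0, 0, 0]
  turn:
    - [0, 2, 0]
    - [0, 2, 0]
    - [0, 2, 0]
    - [0, 2, 0]
    - [0, 0, 0]
    - [0, 0, 0]
  grip: [0.1, 0.1, 0.1, 0.1, 0.1, 0.1]

```text
time_s: 12.45
tcp_pos: [0.5721, 0.0005, 0.0657]
tool_rot: [-1.959, -1.943, -0.49]
force: [0.7, -0.1, -3.5]
gripper_width: 0.0236
gripper_force: 112.6
```

```bash
cat >> h.py <<'E'
def covers(r,tag):
    for n in("scene","side"):
        p,d=r.read_camera(n); np.savez(f"pics/{n}{tag}.npz",p=p,d=d,**r.camera_model(n))
        for t in("0",tag):
            z=load(n+t);P=cloud(z);H=cv2.cvtColor(z['p'],cv2.COLOR_RGB2HSV).astype(int)
            M=(H[...,1]>150)&(H[...,2]>140)&(H[...,0]>18)&(H[...,0]<32)&(P[...,0]>.55)&(P[...,0]<.6)&(P[...,1]>.075)&(P[...,1]<.11)&(P[...,2]>.117)
            X=P[M];print(n,t,"dash",len(X),X.mean(0).round(4) if len(X) else "")
E
python3 - <<'E'
from h import *
from station import r
s=r.state();tipnow(s);print(s['torque']);covers(r,"8")
E
```

```text
tip world [0.5737 0.0969 0.1224] rel rim x -0.3 u 16.9 w 4.4 mm pitch 27.91 yaw 89.59 F [ 0.67 -0.1  -3.51]
[-0.70847146  0.04278669  0.0841981 ]
scene 0 dash 47 [0.5742 0.0888 0.1265]
scene 8 dash 58 [0.5747 0.0879 0.1269]
side 0 dash 22 [0.5764 0.0906 0.1257]
side 8 dash 22 [0.5752 0.0896 0.1264]
```

Emit:
drive_tool:
  offset:
    - [0.2, 0, 3]
    - [0.2, 0, 3]
    - [0.2, 0, 3]
    - [0, 0, 0]
    - [0, 0, 0]
  turn:
    - [0, 2, 0]
    - [0, 2, 0]
    - [0, 2, 0]
    - [0, 0, 0]
    - [0, 0, 0]
  grip: [0.1, 0.1, 0.1, 0.1, 0.1]

```text
time_s: 13.05
tcp_pos: [0.5724, 0.0058, 0.0585]
tool_rot: [-1.894, -1.88, -0.581]
force: [-0.1, -0.6, -4.0]
gripper_width: 0.0233
gripper_force: 112.5
```

```bash
python3 - <<'E'
from h import *
from station import r
s=r.state();tipnow(s);print(s['torque']);covers(r,"9")
E
```

```text
tip world [0.5738 0.0958 0.125 ] rel rim x -0.2 u 16.7 w 7.2 mm pitch 33.89 yaw 89.67 F [-0.14 -0.57 -4.03]
[-0.88257565 -0.00698426  0.07980859]
scene 0 dash 47 [0.5742 0.0888 0.1265]
scene 9 dash 57 [0.5734 0.0875 0.1298]
side 0 dash 22 [0.5764 0.0906 0.1257]
side 9 dash 26 [0.5756 0.0883 0.1287]
```

The lip is up about 3 mm. I'll finish by lifting the bar slightly, square to the face.

Emit:
drive_tool:
  offset:
    - [0.25, 0, -1]
    - [0.25, 0, -1]
    - [0.25, 0, -1]
    - [0.25, 0, -1]
    - [0, 0, 0]
    - [0, 0, 0]
  turn:
    - [0, 0, 0]
    - [0, 0, 0]
    - [0, 0, 0]
    - [0, 0, 0]
    - [0, 0, 0]
    - [0, 0, 0]
  grip: [0.1, 0.1, 0.1, 0.1, 0.1, 0.1]

```text
time_s: 13.75
tcp_pos: [0.5724, 0.0048, 0.0628]
tool_rot: [-1.893, -1.878, -0.583]
force: [-0.3, 1.3, -2.1]
gripper_width: 0.0237
gripper_force: 112.6
```

```bash
python3 - <<'E'
from h import *
from station import r
s=r.state();tipnow(s);print(s['torque']);covers(r,"10")
E
```

```text
tip world [0.5738 0.0945 0.1294] rel rim x -0.2 u 17.1 w 11.8 mm pitch 34.01 yaw 89.64 F [-0.28  1.27 -2.06]
[-0.43073455 -0.00057511 -0.00516373]
scene 0 dash 47 [0.5742 0.0888 0.1265]
scene 10 dash 56 [0.5737 0.0866 0.1354]
side 0 dash 22 [0.5764 0.0906 0.1257]
side 10 dash 33 [0.5756 0.0873 0.134 ]
```

The lip is now about 8.5 mm up and the load has dropped, so it has popped. Easing down and withdrawing the blade along its axis.

Emit:
drive_tool:
  offset:
    - [-0.3, 0, 1]
    - [-0.2, 0, 1]
    - [0, 0, 0]
    - [-3, 0, 0]
    - [-5, 0, 0]
    - [-5, 0, 0]
    - [-8, 0, 0]
    - [-10, 0, 0]
    - [-15, 0, 0]
    - [-15, 0, 0]
    - [0, 0, 0]
  turn:
    - [0, 0, 0]
    - [0, 0, 0]
    - [0, 0, 0]
    - [0, 0, 0]
    - [0, 0, 0]
    - [0, 0, 0]
    - [0, 0, 0]
    - [0, 0, 0]
    - [0, 0, 0]
    - [0, 0, 0]
    - [0, 0, 0]
  grip: [0.1, 0.1, 0.1, 0.1, 0.1, 0.1, 0.1, 0.1, 0.1, 0.1, 0.1]

```text
time_s: 14.95
tcp_pos: [0.5725, -0.0374, 0.0343]
tool_rot: [-1.88, -1.862, -0.601]
force: [-1.4, 22.5, 31.7]
gripper_width: 0.0234
gripper_force: 120.0
```

```bash
python3 - <<'E'
from h import *
from station import r
s=r.state();tipnow(s);print(s['torque'],s['tcp_pos']);covers(r,"11")
E
```

```text
tip world [0.5741 0.0508 0.1029] rel rim x 0.1 u -33.1 w 1.9 mm pitch 35.33 yaw 89.49 F [-1.36 22.53 31.66]
[ 4.49764232  0.27443355 -0.0927339 ] [ 0.57245078 -0.03744199  0.03425476]
scene 0 dash 47 [0.5742 0.0888 0.1265]
scene 11 dash 57 [0.5745 0.0866 0.1353]
side 0 dash 22 [0.5764 0.0906 0.1257]
side 11 dash 34 [0.576  0.0867 0.1332]
```

The blade is out and the cover has stayed up. The handle's end is pressing on the bench, though, so I'll lift straight up.

Emit:
drive_tool:
  offset:
    - [2, 0, -8]
    - [8, 0, -16]
    - [11, 0, -16]
    - [11, 0, -16]
    - [11, 0, -16]
    - [11, 0, -16]
    - [0, 0, -16]
    - [-10, 0, -16]
    - [-10, 0, -16]
    - [0, 0, 0]
    - [0, 0, 0]
  turn:
    - [0, 0, 0]
    - [0, 0, 0]
    - [0, 0, 0]
    - [0, 0, 0]
    - [0, 0, 0]
    - [0, 0, 0]
    - [0, 0, 0]
    - [0, 0, 0]
    - [0, 0, 0]
    - [0, 0, 0]
    - [0, 0, 0]
  grip: [0.1, 0.1, 0.1, 0.1, 0.1, 0.1, 0.1, 0.1, 0.1, 0.1, 0.1]

```text
time_s: 16.15
tcp_pos: [0.5708, -0.0933, 0.1577]
tool_rot: [-1.894, -1.877, -0.583]
force: [-0.9, 0.9, -1.0]
gripper_width: 0.0236
gripper_force: 117.6
```

```bash
python3 - <<'E'
from h import *
from station import r
st=wristtip(r,"w12");tipnow(st);print(st['torque'],st['tcp_pos']);covers(r,"12")
delta(st,barR(87.5,0),[.610,-.25,.12])
E
```

```text
blade tool-frame n 9062 x [ 33.5 111.7] dir deg yaw -0.87 pitch(up) -10.08 near-tip top y,z [106.66  -1.36  10.95] width [18.1 79.2]
tip world [ 0.5724 -0.0035  0.2244] rel rim x -1.6 u -42.6 w 134.6 mm pitch 34.02 yaw 89.56 F [-0.93  0.87 -0.98]
[-3.48668265e-01  3.07420772e-02  1.49673245e-04] [ 0.57080322 -0.09331423  0.15773337]
scene 0 dash 47 [0.5742 0.0888 0.1265]
scene 12 dash 57 [0.5742 0.0866 0.1351]
side 0 dash 22 [0.5764 0.0906 0.1257]
side 12 dash 34 [0.5759 0.0869 0.1335]
shift mm (tool axes now) [-150.7   40.6  -56.1] turn deg [ -0.4  -34.02   1.93]
```

The bar has slipped 10° nose-down in the grip, so I'll level it with the tool pitched +10° and carry it back over the mat.

```bash
python3 - <<'E'
from h import *
from station import r
st=r.state();Rt=barR(88.4,10.1)
delta(st,Rt,np.array([.611,-.2475,.158])+Rt[:,2]*.0065)
E
```

```text
shift mm (tool axes now) [-130.8   41.7  -81. ] turn deg [ -0.3  -23.94   1.1 ]
```

Emit:
drive_tool:
  offset:
    - [-16.35, 5.2, -10.1]
    - [-16.35, 5.2, -10.1]
    - [-16.35, 5.2, -10.1]
    - [-16.35, 5.2, -10.1]
    - [-16.35, 5.2, -10.1]
    - [-16.35, 5.2, -10.1]
    - [-16.35, 5.2, -10.1]
    - [-16.35, 5.2, -10.1]
    - [0, 0, 0]
    - [0, 0, 0]
    - [0, 0, 0]
    - [0, 0, 0]
    - [0, 0, 0]
    - [0, 0, 0]
    - [0, 0, 0]
    - [0, 0, 0]
    - [0, 0, 0]
  turn:
    - [0, 0, 0]
    - [0, 0, 0]
    - [0, 0, 0]
    - [0, 0, 0]
    - [0, 0, 0]
    - [0, 0, 0]
    - [0, 0, 0]
    - [0, 0, 0]
    - [0, -4, 0.2]
    - [0, -4, 0.2]
    - [0, -4, 0.2]
    - [0, -4, 0.2]
    - [0, -4, 0.2]
    - [0, -4, 0]
    - [0, 0, 0]
    - [0, 0, 0]
    - [0, 0, 0]
  grip: [0.1, 0.1, 0.1, 0.1, 0.1, 0.1, 0.1, 0.1, 0.1, 0.1, 0.1, 0.1, 0.1, 0.1, 0.1, 0.1, 0.1]

```text
time_s: 18.0
tcp_pos: [0.6111, -0.2472, 0.1517]
tool_rot: [-2.155, -2.101, -0.185]
force: [0.4, 0.3, -1.3]
gripper_width: 0.0238
gripper_force: 117.5
```

```bash
python3 - <<'E'
from h import *
from station import r
st=wristtip(r,"w13");print(st['tcp_pos']);Rt=barR(88.4,10.1)
delta(st,Rt,np.array([.611,-.2475,.024])+Rt[:,2]*.0065)
P=cloud(load("w13"));s=cv2.cvtColor(load("w13")['p'],cv2.COLOR_RGB2HSV)[...,1]
M=(abs(P[...,0]-.612)<.02)&(P[...,1]>-.21)&(P[...,1]<-.12)&(P[...,2]>.1)&(s<60);X=P[M]
for a,b in((-.21,-.19),(-.16,-.13)):
    k=(X[:,1]>a)&(X[:,1]<b);print(X[k].mean(0).round(4))
E
```

```text
blade tool-frame n 9087 x [ 33.5 111.7] dir deg yaw -0.66 pitch(up) -10.10 near-tip top y,z [106.63  -1.38  11.72] width [18.1 79.3]
[ 0.61111924 -0.24716577  0.15165338]
shift mm (tool axes now) [-22.6   0.5 132.1] turn deg [-0.26  0.03  0.12]
[ 0.612  -0.1995  0.1935]
[ 0.6123 -0.1472  0.1588]
```

Emit:
drive_tool:
  offset:
    - [-3, 0, 18]
    - [-4, 0, 22]
    - [-4, 0, 22]
    - [-4, 0, 22]
    - [-4, 0, 22]
    - [-2.5, 0, 15]
    - [-1, 0, 8]
    - [0, 0, 3]
    - [0, 0, 0]
    - [0, 0, 0]
  turn:
    - [0, 0, 0]
    - [0, 0, 0]
    - [0, 0, 0]
    - [0, 0, 0]
    - [0, 0, 0]
    - [0, 0, 0]
    - [0, 0, 0]
    - [0, 0, 0]
    - [0, 0, 0]
    - [0, 0, 0]
  grip: [0.1, 0.1, 0.1, 0.1, 0.1, 0.1, 0.1, 0.1, 0.1, 0.1]

```text
time_s: 19.05
tcp_pos: [0.6116, -0.2466, 0.0193]
tool_rot: [-2.157, -2.104, -0.186]
force: [-0.1, -0.7, -1.5]
gripper_width: 0.0236
gripper_force: 117.5
```

Emit:
drive_tool:
  offset:
    - [-0.4, 0, 2]
    - [-0.4, 0, 2]
    - [0, 0, 0]
    - [0, 0, 0]
  turn:
    - [0, 0, 0]
    - [0, 0, 0]
    - [0, 0, 0]
    - [0, 0, 0]
  grip: [0.1, 0.1, 0.1, 0.1]
  squeeze: 60

```text
time_s: 19.45
tcp_pos: [0.6109, -0.2463, 0.0143]
tool_rot: [-2.156, -2.103, -0.185]
force: [-0.5, -0.8, -2.1]
gripper_width: 0.0234
gripper_force: 117.5
```

Emit:
drive_tool:
  offset:
    - [-0.2, 0, 1.5]
    - [0, 0, 0]
    - [0, 0, 0]
  turn:
    - [0, 0, 0]
    - [0, 0, 0]
    - [0, 0, 0]
  grip: [0.1, 0.1, 0.1]

```text
time_s: 19.75
tcp_pos: [0.6108, -0.2463, 0.0126]
tool_rot: [-2.156, -2.103, -0.185]
force: [-0.9, 0.7, -1.9]
gripper_width: 0.0234
gripper_force: 117.5
```

Emit:
drive_tool:
  offset:
    - [-0.2, 0, 1]
    - [0, 0, 0]
    - [0, 0, 0]
  turn:
    - [0, 0, 0]
    - [0, 0, 0]
    - [0, 0, 0]
  grip: [0.1, 0.1, 0.1]

```text
time_s: 20.05
tcp_pos: [0.611, -0.2464, 0.0118]
tool_rot: [-2.156, -2.103, -0.185]
force: [-0.6, 0.1, -0.4]
gripper_width: 0.0234
gripper_force: 117.9
```

Contact is beginning. One more millimetre, then release slowly and retreat straight along the tool axis.

Emit:
drive_tool:
  offset:
    - [-0.1, 0, 0.8]
    - [0, 0, 0]
    - [0, 0, 0]
    - [0, 0, 0]
    - [0, 0, 0]
    - [0, 0, 0]
    - [0, 0, 0]
    - [0, 0, -5]
    - [0, 0, -15]
    - [0, 0, -30]
    - [0, 0, -30]
    - [0, 0, -30]
    - [0, 0, -30]
    - [0, 0, 0]
    - [0, 0, 0]
  turn:
    - [0, 0, 0]
    - [0, 0, 0]
    - [0, 0, 0]
    - [0, 0, 0]
    - [0, 0, 0]
    - [0, 0, 0]
    - [0, 0, 0]
    - [0, 0, 0]
    - [0, 0, 0]
    - [0, 0, 0]
    - [0, 0, 0]
    - [0, 0, 0]
    - [0, 0, 0]
    - [0, 0, 0]
    - [0, 0, 0]
  grip: [0.1, 0.1, 0.35, 0.45, 0.6, 0.7, 0.7, 0.7, 0.7, 0.7, 0.7, 0.7, 0.7, 0.7, 0.7]

```text
time_s: 21.55
tcp_pos: [0.611, -0.2711, 0.1506]
tool_rot: [-2.158, -2.105, -0.186]
force: [-0.6, -0.7, 0.1]
gripper_width: 0.0599
gripper_force: 0.0
```

```bash
python3 - <<'E'
from h import *
from station import r
covers(r,"14");st=r.state();print(st['tcp_pos'],st['gripper_width'],st['force'])
cv2.imwrite("pics/end.png",load("scene14")['p'][:,:,::-1])
m=r.camera_model("wrist");p,d=r.read_camera("wrist");np.savez("pics/w14.npz",p=p,d=d,**m);P=cloud(load("w14"))
H=cv2.cvtColor(p,cv2.COLOR_RGB2HSV).astype(int);h,s,v=[H[...,i] for i in range(3)]
ok=(d>0)&(abs(P[...,0]-.611)<.04)&(P[...,1]>-.36)&(P[...,1]<-.1)&(P[...,2]>.008)&(P[...,2]<.06)
for k,M in(("handle",ok&(s>110)&(h<25)),("blade",ok&(s<60)&(v>110))):
    X=P[M];print(k,len(X),X.mean(0).round(4),np.percentile(X,[2,98],0).round(4))
E
```

```text
scene 0 dash 47 [0.5742 0.0888 0.1265]
scene 14 dash 57 [0.5742 0.0866 0.1351]
side 0 dash 22 [0.5764 0.0906 0.1257]
side 14 dash 33 [0.5755 0.087  0.1336]
[ 0.61005729 -0.27026544  0.1482115 ] 0.06007159171856865 [-0.04257813  0.46090529 -0.52449267]
handle 4189 [ 0.6106 -0.2682  0.0295] [[ 0.5981 -0.3189  0.0243]
 [ 0.6232 -0.2207  0.0318]]
blade 2596 [ 0.6115 -0.1772  0.019 ] [[ 0.6029 -0.2177  0.0175]
 [ 0.6202 -0.1355  0.0206]]
```

View pics/end.png

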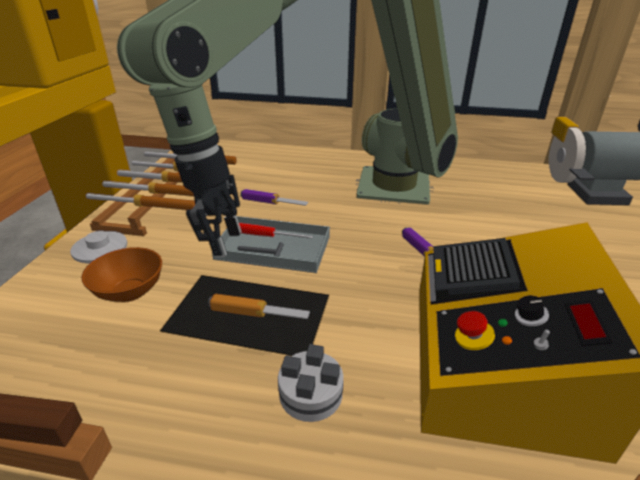

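The bar lies flat on the mat at (240,307), with the handle top at z≈0.030 and the blade top at 0.019. The cover's lip stands about 8 mm up at (438,265). The gripper is clear and the chuck, bowl and screwdriver are in place. Handing in.

```bash
python3 -c "
from station import r
print(r.hand_in())"
```

```text
the job is handed in; nothing more can be done
None
```

I levered the filter cover off its catches with the flat pry bar and handed the job in; no verdict came back. The lip sits loose about 8 mm up, the bar lies flat on the mat, and nothing else on the bench moved; while backing out, the handle end pressed on the bench at about 39 N (wrist reading).

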